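Set the cup guide to the pinned stop

TASK

Set the sliding cup guide for the next drinks: with the fingertips press down the pad in the middle of the slider to free its brake and, keeping it pressed, push the slider along its rail until it rests against the stop that carries the upright pin, not the plain one. Then let the pad come up so that the brake holds it there, and move clear. Pick nothing up, do not force the slider while the brake is on, and leave the cups, bottle, spoon and tray where they stand.

Things in the scene. Friction and masses are not known exactly. Their poses are not given: they have to be found in the camera images.
- station: Fixed steel drip-tray station on the counter, 230 mm (its x, from -110 to +120) x 420 mm (its y) x 12 mm; its place and yaw vary. Origin on the counter surface, z up. A rail (30 mm wide, top 28 mm above the counter, 400 mm long) runs along its y axis at its x = -60 mm, the side nearer the robot.
- slider_mid (a point): Centre of the grey slider on the rail, 56 mm above the counter, level with the raised press pad (travels along, does not go down with the pad); axes as the station's. The slider is 100 mm along the rail (ends 50 mm either side of this point), 56 mm wide. Upright ears at both ends, inner faces 37 mm from this point along the rail, 12 mm thick, 56 mm wide, tops 68 mm above the counter.
- pad_top (a point): Centre of the top of the black press pad in the middle of the slider, between the ears: 64 mm along the rail by 42 mm across, top 56 mm above the counter when up, 50 mm when fully down. Moves with the pad.
- fork_mid (a point): Centre of the slider's steel cup fork, a U of 90 mm across that opens away from the robot, 36 to 44 mm above the counter over the tray, 115 mm from the rail's middle line. Fixed to the slider; nothing is in its way.
- slide (a joint): Place of the slider along the rail in m, 0 at the middle of the rail, growing along the station's +y. Once freed it needs about 1 to 2 N to move; with the pad up a friction brake holds it against some 20 N.
- pad (a joint): How far the press pad is pushed down, in m: about 0 up, 0.006 fully down. It is sprung: about 6 N starts it, 7 N takes it to the bottom, and it comes up by itself. The brake lets go once it is down about 1 mm and grips again as soon as it is up; keep it 3 mm or more down while pushing.
- pin_stop_top (a point): Middle of the block top of the stop with the pin, 48 mm above the counter: a fixed aluminium block over the rail, 24 mm along the rail by 56 mm across, with an upright pin 16 mm thick and 36 mm tall on it (top 84 mm above the counter). It may stand on either side of the slider. With the slider against it, this point is 62 mm along the rail from slider_mid.
- plain_stop_top (a point): Middle of the top (48 mm above the counter) of the plain stop: the same fixed block without a pin, on the slider's other side.
- jigger: Bystander: double-cone steel measure, 70 mm tall, 42 mm wide. Loose; origin at the centre of its underside, z up.
- beaker: Bystander: small open steel cup, 60 mm tall, 52 mm wide. Loose; origin at the centre of its underside, z up.
- shaker: Bystander: open steel shaker cup, 125 mm tall, 84 mm wide. Loose; origin at the centre of its underside, z up.
- glass_cup: Bystander: open drinking glass, 90 mm tall, 76 mm wide. Loose; origin at the centre of its underside, z up.
- syrup: Bystander: closed amber syrup bottle, 150 mm tall, 58 mm wide. Loose; origin at the centre of its underside, z up.
- spoon: Bystander: steel spoon 160 mm long lying flat, long axis its x. Loose; origin at its middle, on its underside.
- garnish_tray: Bystander: white ceramic two-part tray, 100 x 140 x 35 mm. Loose; origin at the centre of its underside, z up.

How it is judged:
On the way, in this order (a step that is already met when the one before it is completed fails the run):
1. the pad is pressed down while the slider is still away from the pinned stop (value of joint pad above 0.002 m and horizontal distance between slider_mid and pin_stop_top above 0.08 m), for 0.1 s.
2. the slider is brought against the pinned stop with the pad held down (value of joint pad above 0.001 m and horizontal distance between slider_mid and pin_stop_top below 0.0655 m), for 0.05 s.
At the end, for the whole second after the job is handed in: The slider rests against the stop with the pin (gap under 3.5 mm), at rest, its pad up again (less than 1 mm down), and no bystander has moved 30 mm or more or been tipped (horizontal distance between slider_mid and pin_stop_top below 0.0655 m and value of joint pad below 0.001 m and velocity of joint slide between -0.005 and 0.005 m/s and not (distance of any of jigger, beaker, shaker, glass_cup, syrup, spoon, garnish_tray from where it was at the start of the episode above 0.03 m or angle between any of jigger, beaker, shaker, glass_cup, syrup's own z axis and vertical above 0.5 rad)); the robot touches nothing.
It fails at once if the slider is forced along (faster than 20 mm/s) with its brake on (pad less than 0.5 mm down) (value of joint pad below 0.0005 m and (velocity of joint slide above 0.02 m/s or velocity of joint slide below -0.02 m/s)).
It fails at once if a bystander is lifted, carried or pushed more than 30 mm, or tipped over (distance of any of jigger, beaker, shaker, glass_cup, syrup, spoon, garnish_tray from where it was at the start of the episode above 0.03 m or angle between any of jigger, beaker, shaker, glass_cup, syrup's own z axis and vertical above 0.5 rad).
It also fails if it takes over 29 s, if anything falls off the work surface, if the arm or the gripper's body presses on something with over 40 N, if the wrist force passes 120 N, or if a joint passes its speed limit or range.

ROBOT

A 6-joint arm with a two-finger parallel gripper is mounted at the origin on the work surface. World frame = base frame: x ahead of the robot, y to its left, z up, the work surface at z = 0. Lengths are in m, angles in rad, forces in N, time in s.
With the tool pointing down it reaches from about 0.375 to 0.975 m from the base axis. Payload 3.8 kg.
Tool frame: the origin (TCP) lies midway between the tips of the shut fingers; the grasp point (between the pads) lies 19 mm behind it; z points along the fingers, y is the line along which they close (so a half turn about z gives the same grasp; the last joint's range is limited). The gripper opens to 85 mm and grips with 20 to 120 N. Pads are 22 mm wide; open, the fingers measure 114 mm over their backs; the gripper's body (76 mm by 85 mm) begins 54 mm behind the grasp point. The pads swing forward as they close: fully open they stand 13 mm farther back than shut.
Start: joints at [-1.247, 0.264, 1.604, -0, 1.274, -0.037], TCP at [0.238, -0.632, 0.231] pointing down, gripper open.
Joint ranges: [-2.63, 2.63], [-0.94, 2.18], [0.31, 2.57], [-1.31, 4.45], [0, 2.66], [-2.55, 2.55]. Speed limits (rad/s): [2.57, 2.57, 3.14, 3.14, 3.14, 3.14].

INTERFACE

Orientations are given as a rotation vector (axis times angle).
In Python, from workcell import bot gives the robot as it stands.
- The arm moves only by the tool jog_arm, never from a script. Its argument "motion" is a list of rows, each a list of 5 numbers: the opening, from -1 (shut) to 1 (fully open), then the shift along the tool's x, y, z in mm, then the turn about the tool's z in degrees. In form: [[claw, x, y, z, twist], ...]. A call has 1 to 10 rows; each row shifts and turns the commanded pose from where the row before left it, along the tool's axes as they then stand; what a row does not reach is not made up. A row lasts 1/12 s, in which the tool goes at most 41.7 mm and 7.16 degrees, less where a joint would pass 70% of its speed; a pose out of reach is approached as far as the arm can. A call with a gripper value outside its range is refused whole. The fingers move at their own pace and stop on an object; "force" is the grip in N (left out, the last holds). Time passes only in rows, so rows that do not move let the fingers close. It gives the time, the measured TCP pose, the force, the opening and the grip force at its end, in the units of the state.
- bot.read_state(): the state, without advancing time (a new reading comes with each control period).
- bot.read_camera(name): name is "scene" or "top" or "wrist"; returns (picture, depth): 420x560x3 uint8, red, green, blue; 420x560 float32, m along the optical axis (not along the pixel's ray), 0 where there is no reading.
- bot.get_calibration(name): a dict with "vfov" (degrees; the focal length in pixels is half the picture's height over the tangent of half this angle, whatever the lens; pixels are square), "cx", "cy" (the principal point, pixels), "rvec" (rotation vector, rad) and "tvec" (3), from world to camera coordinates, as OpenCV has them; the wrist camera has in their place "tool_from_camera" (4x4, takes a point from camera to tool coordinates, whose origin is the TCP and whose axes are the flange's). Camera axes: x right, y down, z forward; pixel columns grow to the right and rows downward; lengths in m; the calibration is good to about 2 mm. A picture is of the moment at which its call begins: read the wrist's pose just before it. get_calibration takes no time and is no camera call.
- bot.finish_job(): hands the job in; it is judged then, once.
The state is a dict: "time": time; "q": joint angles; "joint_vel": joint speeds; "joint_torque": joint torques, N m; "tool_pos": TCP position; "tcp_rot": TCP orientation; "wrist_force": force on the tool from outside, world axes, zero at the start; "torque": the same for the moment, N m; "width": opening from 0.0 (shut) to 1.0 (fully open); "grip_force": force on a finger pad.
Only numpy, scipy, OpenCV 4.12 (cv2) and the standard library are available. Lean on these libraries where they do the work, as an engineer would, in place of code of your own. Each camera call takes 0.05 s, during which the arm holds its last target. There are 200 camera calls.

## Working session

There is one attempt and no reset: what is moved stays moved. The work goes in short steps, Python scripts to look and compute and a tool call to move; the robot and the scene stay as the last step left them, time stands still between calls to the robot, and variables do not carry over. Pictures are saved under pics/ and viewed, at most 10 in all, crops included, and the job is handed in when it is done.

Besides the shell and the picture viewer there is one more tool, called after "Call:" as a command line: name --pt "numbers of a row" for each row, then --argument value for the rest. jog_arm: Moves the arm, as the interface text tells. Its arguments: {"type":"object","properties":{"motion":{"type":"array"},"force":{"type":"number"}},"required":["motion"]}

```bash
mkdir -p pics; cat > h.py <<'E'
import numpy as np,cv2
from workcell import bot
def save(n,f):
    im,d=bot.read_camera(n); cv2.imwrite(f'pics/{f}.png',im[:,:,::-1]); np.save(f'pics/{f}.npy',d); return im,d
def world(n,u,v,d):
    c=bot.get_calibration(n); f=210/np.tan(np.radians(c['vfov']/2))
    p=np.array([(u-c['cx'])/f*d,(v-c['cy'])/f*d,d]); R=cv2.Rodrigues(np.array(c['rvec'],float))[0]
    return R.T@(p-np.array(c['tvec']).ravel())
E
python3 - <<'E'
from h import *
save('top','top1');save('scene','sc1')
s=bot.read_state();print(s);print(bot.get_calibration('top'),bot.get_calibration('scene'))
E
```

```text
{'time': 0.1, 'q': array([-1.24689877e+00,  2.64668561e-01,  1.60526123e+00,  7.52585508e-06,
        1.27370316e+00, -3.68824457e-02]), 'joint_vel': array([-6.92597505e-04, -3.87401537e-04, -1.18578021e-03,  2.18727586e-03,
       -4.19330597e-05,  1.64834959e-03]), 'joint_torque': array([-4.73964265e-04, -5.16709542e+01, -3.68589270e+01,  3.56093199e-05,
        6.33563395e-03, -1.79807887e-05]), 'tool_pos': array([ 0.23807549, -0.63090285,  0.23007991]), 'tcp_rot': array([-3.08862955e+00, -5.63277480e-01,  4.46878825e-04]), 'wrist_force': array([-0.40475182,  0.4214016 , -0.1004096 ]), 'torque': array([-0.02629425,  0.00317953,  0.05324494]), 'grip_force': 0.0, 'width': 0.9981576916649787}
{'vfov': 53.38756793182442, 'cx': 279.777172085009, 'cy': 210.41832539325176, 'rvec': array([ 2.00569699, -2.18911123,  0.2549358 ]), 'tvec': array([0.04648909, 0.58690705, 0.90726793])} {'vfov': 43.23376515008875, 'cx': 276.85303434698056, 'cy': 206.3621412796938, 'rvec': array([ 2.23861112,  1.45556666, -0.39128007]), 'tvec': array([-0.23474427, -0.42987313,  1.54065744])}
```

View pics/top1.png

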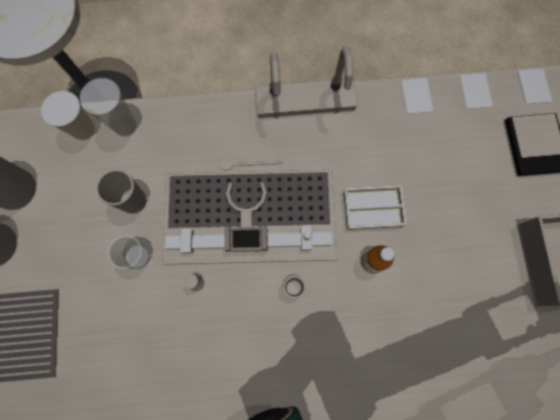

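View pics/sc1.png

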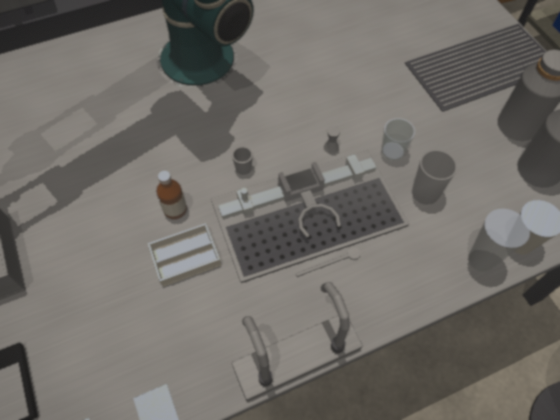

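The top view shows the pad at (246,239), the pinned stop at (307,237) and the plain stop at (186,240). In the scene view the pad is at (300,181), the pinned stop at (243,197) and the plain one at (353,165). The jigger and beaker stand near the robot-side edge.

```bash
cat > crop.py <<'E'
import cv2,numpy as np
a=cv2.imread('pics/top1.png')[210:300,160:345];b=cv2.imread('pics/sc1.png')[140:230,210:395]
cv2.imwrite('pics/crop1.png',cv2.convertScaleAbs(np.vstack([cv2.resize(i,(600,292),interpolation=2) for i in(a,b)]),alpha=1.3))
E
python3 crop.py; python3 - <<'E'
from h import *
d=np.load('pics/top1.npy');e=np.load('pics/sc1.npy')
def m(d,u,v): return float(np.median(d[v-1:v+2,u-1:u+2]))
for n,D,L in(('top',d,dict(pad=(246,239),pin=(307,239),plain=(186,240),railL=(170,242),railR=(328,240),jig=(193,283),beaker=(294,287))),('scene',e,dict(pad=(300,181),pin=(244,197),plain=(353,165),railR=(228,207),railL=(370,169)))):
    for k,(u,v) in L.items(): print(n,k,world(n,u,v,m(D,u,v)).round(4))
E
```

```text
top pad [0.5301 0.0792 0.0587]
top pin [ 0.5165 -0.0617  0.0659]
top plain [0.5419 0.2208 0.0479]
top railL [0.5441 0.2636 0.0279]
top railR [ 0.5157 -0.1144  0.0289]
top jig [0.4387 0.2038 0.0701]
top beaker [ 0.4135 -0.0235  0.0053]
scene pad [0.5397 0.0769 0.0586]
scene pin [ 0.5302 -0.0623  0.064 ]
scene plain [0.5448 0.2178 0.0494]
scene railR [ 0.5202 -0.1011  0.0292]
scene railL [0.5598 0.2607 0.0268]
```

View pics/crop1.png

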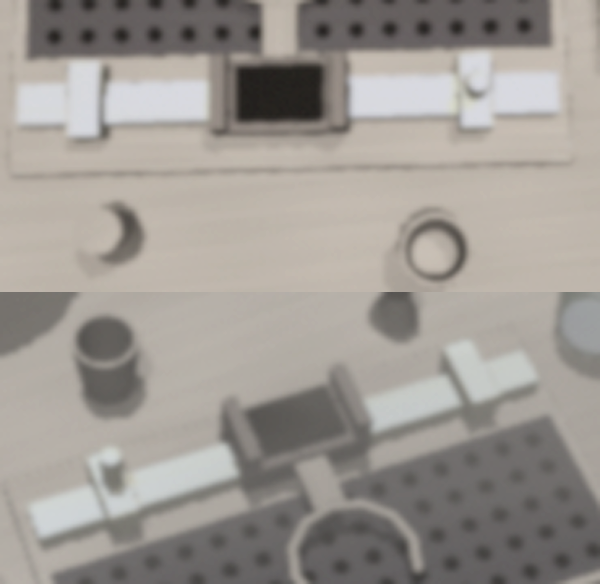

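```bash
python3 - <<'E'
from h import *
for n,f in(('top','top1'),('scene','sc1')):
    d=np.load(f'pics/{f}.npy'); im=cv2.imread(f'pics/{f}.png')
    c=bot.get_calibration(n); F=210/np.tan(np.radians(c['vfov']/2)); v,u=np.mgrid[:420,:560]
    P=np.stack([(u-c['cx'])/F*d,(v-c['cy'])/F*d,d],-1)-np.ravel(c['tvec'])
    W=P@cv2.Rodrigues(np.array(c['rvec'],float))[0]
    x,y,z=W[...,0],W[...,1],W[...,2]
    roi=(abs(x-(.526+.075*(y-.08)))<.05)&(y>-.14)&(y<.28)
    r=roi&(z>.02)&(z<.033); p=np.polyfit(y[r],x[r],1); print(n,'rail',p,r.sum())
    s=x*0; 
    for nm,y0,a,b in(('pad',.078,.052,.062),('pin',-.062,.044,.09),('plain',.219,.044,.055)):
        m=roi&(abs(y-y0)<(.031 if nm=='pad' else .02))&(z>a)&(z<b); print(nm,m.sum(),W[m].mean(0).round(4),W[m].min(0).round(3),W[m].max(0).round(3))
    m=roi&(abs(y-.078)<.07)&(z>.05)&(z<.08);print('slider',W[m].mean(0),W[m].min(0),W[m].max(0))
    rail=np.polyval(p,[.078,.0]);print(rail)
E
```

```text
top rail [0.06334788 0.52718095] 1316
pad 450 [0.5321 0.0792 0.0572] [0.511 0.049 0.052] [0.555 0.109 0.062]
pin 243 [ 0.5221 -0.0603  0.0548] [ 0.495 -0.073  0.044] [ 0.552 -0.048  0.089]
plain 247 [0.5408 0.2228 0.0481] [0.514 0.21  0.044] [0.57  0.236 0.053]
slider [0.53198276 0.0812227  0.06059222] [0.50200173 0.03049971 0.05002037] [0.5628039  0.13077991 0.07340515]
[0.53212209 0.52718095]
scene rail [0.06606701 0.53234854] 1282
pad 390 [0.5359 0.0788 0.0579] [0.51  0.048 0.052] [0.562 0.109 0.062]
pin 226 [ 0.5318 -0.0628  0.0578] [ 0.497 -0.074  0.044] [ 0.554 -0.048  0.088]
plain 199 [0.5447 0.2221 0.0489] [0.515 0.209 0.044] [0.572 0.236 0.055]
slider [0.53736643 0.08050885 0.06066162] [0.50418867 0.02938307 0.05002229] [0.56616329 0.13177517 0.07475524]
[0.53750177 0.53234854]
```

Call:
jog_arm --pt "-1 0 0 0 7" --pt "-1 0 0 0 7" --pt "-1 0 0 0 7" --pt "-1 0 0 0 4" --force 40

```text
time: 0.43
tool_pos: [0.2381, -0.6311, 0.2305]
tcp_rot: [-3.138, 0.128, 0.001]
wrist_force: [0.2, 0.4, 0.4]
width: 0.457
grip_force: 0.0
```

Call:
jog_arm --pt "-1 12.4 -36 0 -1" --pt "-1 12.4 -36 0 0" --pt "-1 12.4 -36 0 0" --pt "-1 12.4 -36 0 0" --pt "-1 12.4 -36 0 0" --pt "-1 12.4 -36 0 0" --pt "-1 12.4 -36 0 0" --pt "-1 12.4 -36 0 0" --pt "-1 12.4 -36 0 0" --pt "-1 12.4 -36 0 0"

```text
time: 1.27
tool_pos: [0.3836, -0.2777, 0.2309]
tcp_rot: [-3.14, 0.092, 0.0]
wrist_force: [0.7, -0.3, -0.2]
width: 0.001
grip_force: 0.0
```

Call:
jog_arm --pt "-1 12.4 -36 0 0" --pt "-1 12.4 -36 0 0" --pt "-1 12.4 -36 0 0" --pt "-1 12.4 -36 0 0" --pt "-1 12.4 -36 0 0" --pt "-1 12.4 -36 0 0" --pt "-1 12.4 -36 0 0" --pt "-1 12.4 -36 0 0" --pt "-1 12.4 -36 0 0" --pt "-1 0 0 0 0"

```text
time: 2.1
tool_pos: [0.5153, 0.043, 0.231]
tcp_rot: [-3.137, 0.083, -0.001]
wrist_force: [0.0, 0.3, 0.1]
width: -0.0
grip_force: 0.0
```

Call:
jog_arm --pt "-1 16 -30 0 0.7" --pt "-1 0 0 30 0" --pt "-1 0 0 35 0" --pt "-1 0 0 20 0" --pt "-1 0 0 0 0" --pt "-1 0 0 0 0"

```text
time: 2.6
tool_pos: [0.5299, 0.066, 0.1447]
tcp_rot: [3.139, -0.111, -0.007]
wrist_force: [-0.2, -0.8, 0.7]
width: -0.008
grip_force: 0.0
```

```bash
python3 - <<'E'
from h import *
s=bot.read_state();print(s['tool_pos'],s['tcp_rot'])
im,d=bot.read_camera('wrist');cv2.imwrite('pics/w1.png',im[:,:,::-1]);np.save('pics/w1.npy',d)
c=bot.get_calibration('wrist');print(c)
F=210/np.tan(np.radians(c['vfov']/2)); v,u=np.mgrid[:420,:560]
P=np.stack([(u-c['cx'])/F*d,(v-c['cy'])/F*d,d],-1)
T=np.array(c['tool_from_camera']);W=(P@T[:3,:3].T+T[:3,3])@cv2.Rodrigues(s['tcp_rot'])[0].T+s['tool_pos']
np.save('pics/w1W.npy',W)
x,y,z=np.moveaxis(W,-1,0)
dark=(im.max(2)<60)&(z>.045)&(z<.065)&(abs(y-.08)<.05)
if dark.sum(): print('pad',dark.sum(),W[dark].mean(0),W[dark].min(0),W[dark].max(0))
e=(z>.0635)&(z<.075)&(abs(y-.08)<.06)&(d>0)
print('ears',e.sum(), W[e].min(0),W[e].max(0))
E
```

```text
[0.52993278 0.06601921 0.144731  ] [ 3.13910518 -0.11054495 -0.00650882]
{'vfov': 58.05088917376757, 'cx': 278.1207229504647, 'cy': 210.53478653326454, 'tool_from_camera': array([[ 2.70417409e-04, -9.66118090e-01, -2.58100298e-01,
         6.59377844e-02],
       [ 9.99999940e-01,  2.05945735e-04,  2.76828404e-04,
        -7.54325808e-04],
       [-2.14294274e-04, -2.58100358e-01,  9.66118088e-01,
        -1.42364955e-01],
       [ 0.00000000e+00,  0.00000000e+00,  0.00000000e+00,
         1.00000000e+00]])}
pad 7051 [0.5360537  0.08124888 0.05693166] [0.50661802 0.03153218 0.04643075] [0.56511038 0.124122   0.06499835]
ears 3618 [0.50390646 0.02985903 0.06350172] [0.56518242 0.13077192 0.06994199]
```

View pics/w1.png

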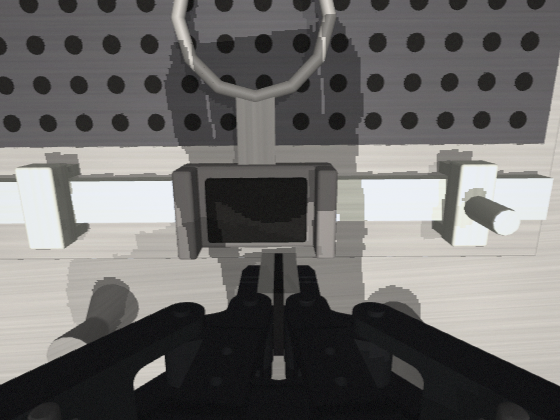

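The wrist view shows the pad at (257,210), the pinned stop at (470,205) with its pin tip at (505,220), and the plain stop at (45,205). The fingertips are at about (280,260), just short of the pad on the robot side.

Call:
jog_arm --pt "-1 4 -6 10 0" --pt "-1 0 0 25 0" --pt "-1 0 0 25 0" --pt "-1 0 0 15 0" --pt "-1 0 0 0 0" --pt "-1 0 0 0 0"

```text
time: 3.15
tool_pos: [0.5365, 0.0722, 0.0717]
tcp_rot: [-3.139, 0.111, -0.001]
wrist_force: [0.1, 0.9, 0.4]
width: 0.004
grip_force: 0.0
```

Now down to contact, gently.

Call:
jog_arm --pt "-1 0 0 6 0" --pt "-1 0 0 5 0" --pt "-1 0 0 3 0" --pt "-1 0 0 2 0" --pt "-1 0 0 0 0" --pt "-1 0 0 0 0"

```text
time: 3.65
tool_pos: [0.5367, 0.0722, 0.0563]
tcp_rot: [-3.139, 0.11, -0.002]
wrist_force: [-1.2, 0.1, 3.7]
width: -0.0
grip_force: 2.3
```

Call:
jog_arm --pt "-1 0 0 2 0" --pt "-1 0 0 2 0" --pt "-1 0 0 1 0" --pt "-1 0 0 0 0" --pt "-1 0 0 0 0"

```text
time: 4.07
tool_pos: [0.5367, 0.0721, 0.0516]
tcp_rot: [-3.139, 0.11, -0.002]
wrist_force: [-1.6, -0.3, 6.2]
width: -0.001
grip_force: 3.2
```

Call:
jog_arm --pt "-1 0 2 0.5 0" --pt "-1 0 3 0 0" --pt "-1 0 4 0 0" --pt "-1 0 4 0 0" --pt "-1 0 4 0 0" --pt "-1 0 4 0 0" --pt "-1 0 4 0 0" --pt "-1 0 3 0 0" --pt "-1 0 2 0 0" --pt "-1 0 0 0 0"

```text
time: 4.9
tool_pos: [0.5348, 0.042, 0.0513]
tcp_rot: [-3.139, 0.111, -0.003]
wrist_force: [-1.9, -0.9, 6.7]
width: 0.001
grip_force: 3.3
```

```bash
cat > w.py <<'E'
from h import *
import sys
s=bot.read_state();print(s['tool_pos'],s['wrist_force'])
im,d=bot.read_camera('wrist');cv2.imwrite(f'pics/{sys.argv[1]}.png',im[:,:,::-1])
c=bot.get_calibration('wrist')
F=210/np.tan(np.radians(c['vfov']/2)); v,u=np.mgrid[:420,:560]
P=np.stack([(u-c['cx'])/F*d,(v-c['cy'])/F*d,d],-1)
T=np.array(c['tool_from_camera']);W=(P@T[:3,:3].T+T[:3,3])@cv2.Rodrigues(s['tcp_rot'])[0].T+s['tool_pos']
x,y,z=np.moveaxis(W,-1,0);p=np.array([(y-0.08)*1+.065*(x-.535)+.08])[0]
e=(d>0)&(z>.0655)&(z<.0715)&(x>.535)&(x<.563)&(abs(y-s['tool_pos'][1])<.075)
print('ears along-rail',np.histogram(p[e],bins=np.arange(-.1,.16,.005)))
E
python3 w.py w2
```

```text
[0.5348088  0.04200368 0.05125419] [-1.9408732  -0.8695342   6.68657653]
ears along-rail (array([   0,    0,    0,    0,    0,    0,    0,    0,    0,    0,    0,
          0,    0,    0,    0,    0,    0,    0,    0,    0,  596,  856,
        556,    0,    0,   25,  100,   83,   97,   83,   96,   23,    0,
          0,    0,    0,    0,  754, 1023,  637,    0,    0,    0,    0,
          0,    0,    0,    0,    0,    0,    0]), array([-1.00000000e-01, -9.50000000e-02, -9.00000000e-02, -8.50000000e-02,
       -8.00000000e-02, -7.50000000e-02, -7.00000000e-02, -6.50000000e-02,
       -6.00000000e-02, -5.50000000e-02, -5.00000000e-02, -4.50000000e-02,
       -4.00000000e-02, -3.50000000e-02, -3.00000000e-02, -2.50000000e-02,
       -2.00000000e-02, -1.50000000e-02, -1.00000000e-02, -5.00000000e-03,
        8.32667268e-17,  5.00000000e-03,  1.00000000e-02,  1.50000000e-02,
        2.00000000e-02,  2.50000000e-02,  3.00000000e-02,  3.50000000e-02,
        4.00000000e-02,  4.50000000e-02,  5.00000000e-02,  5.50000000e-02,
        6.00000000e-02,  6.50000000e-02,  7.00000000e-02,  7.50000000e-02,
        8.00000000e-02,  8.50000000e-02,  9.00000000e-02,  9.50000000e-02,
        1.00000000e-01,  1.05000000e-01,  1.10000000e-01,  1.15000000e-01,
        1.20000000e-01,  1.25000000e-01,  1.30000000e-01,  1.35000000e-01,
        1.40000000e-01,  1.45000000e-01,  1.50000000e-01,  1.55000000e-01]))
```

View pics/w2.png

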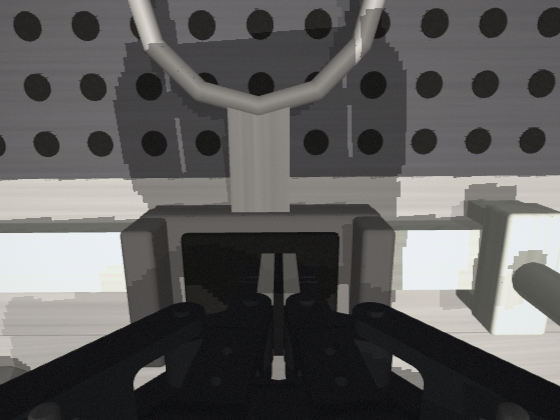

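The picture shows the slider travelling with the fingertips: the pad is around (260,280) and the pinned stop at (515,270). About 50 mm remains.

Call:
jog_arm --pt "-1 0 3 0 0" --pt "-1 0 5 0 0" --pt "-1 0 6 0 0" --pt "-1 0 6 0 0" --pt "-1 0 6 0 0" --pt "-1 0 6 0 0" --pt "-1 0 5 0 0" --pt "-1 0 4 0 0" --pt "-1 0 2 0 0" --pt "-1 0 0 0 0"

```text
time: 5.78
tool_pos: [0.532, -0.0012, 0.0513]
tcp_rot: [3.139, -0.111, 0.004]
wrist_force: [-0.6, -0.6, 6.7]
width: 0.001
grip_force: 3.3
```

Call:
jog_arm --pt "-1 0 2 0 0" --pt "-1 0 2 0 0" --pt "-1 0 2 0 0" --pt "-1 0 2 0 0" --pt "-1 0 2 0 0" --pt "-1 0 0 0 0" --pt "-1 0 0 0 0"

```text
time: 6.37
tool_pos: [0.5317, -0.0102, 0.0514]
tcp_rot: [-3.139, 0.111, -0.005]
wrist_force: [-0.6, 3.0, 6.3]
width: 0.001
grip_force: 3.2
```

Call:
jog_arm --pt "-1 0 2 0 0" --pt "-1 0 2 0 0" --pt "-1 0 0 0 0" --pt "-1 0 0 0 0"

```text
time: 6.7
tool_pos: [0.5316, -0.0141, 0.0515]
tcp_rot: [-3.138, 0.111, -0.005]
wrist_force: [-0.5, 3.2, 6.7]
width: -0.001
grip_force: 3.2
```

```bash
python3 w.py w3 | head -4
```

```text
[ 0.53155132 -0.01407122  0.05151819] [-0.47116648  3.20615977  6.73160572]
ears along-rail (array([  0,   0,   0,   0,   0,   0,   0,   0,   0,   0, 560, 741, 429,
         0,  45,  90,  95,  92,  88,  98,   0,   0,   0,   0,   0,   0,
         0, 725, 934, 515,   0,   0,   0,   0,   0,   0,   0,   0,   0,
```

View pics/w3.png

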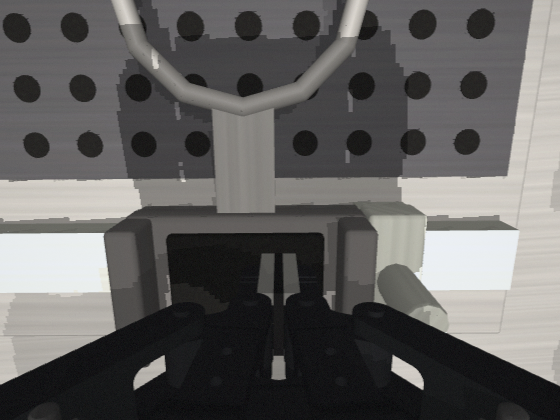

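The slider's right ear, at (360,265), is touching the pinned stop at (395,240), and the fingertips now slip on the pad. Next I lift straight up.

Call:
jog_arm --pt "-1 0 0 -2 0" --pt "-1 0 0 -3 0" --pt "-1 0 0 -5 0" --pt "-1 0 0 -15 0" --pt "-1 0 0 -30 0" --pt "-1 0 0 -30 0" --pt "-1 0 0 -30 0" --pt "-1 0 0 0 0" --pt "-1 0 0 0 0" --pt "-1 0 0 0 0"

```text
time: 7.58
tool_pos: [0.5293, -0.0147, 0.1644]
tcp_rot: [3.14, -0.11, -0.001]
wrist_force: [0.3, -0.0, -0.3]
width: 0.003
grip_force: 0.0
```

```bash
python3 w.py w4 | head -4
```

```text
[ 0.52930184 -0.01473496  0.1644383 ] [ 0.28812495 -0.00953444 -0.28093494]
ears along-rail (array([  0,   0,   0,   0,   0,   0,   0,   0,   0,   0, 188, 240, 116,
         0,   0,   0,   0,   0,   0,   0,   0,   0,   0,   0,   0,   0,
         0, 221, 294, 181,   0,   0,   0,   0,   0,   0,   0,   0,   0,
```

View pics/w4.png

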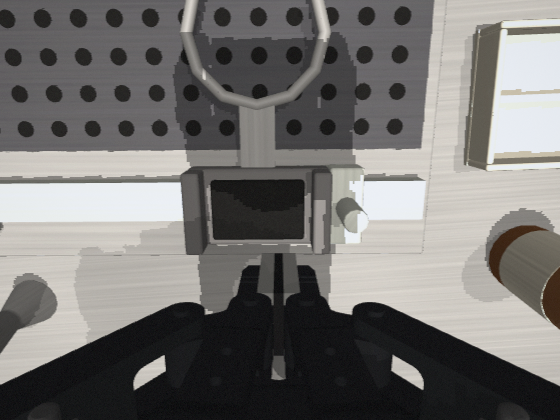

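The slider still rests against the pinned stop, with its right ear at (322,210) touching the block at (345,205). The pad is up, the tool is clear, and nothing else has moved.

```bash
python3 -c "
from workcell import bot
print(bot.finish_job())"
```

```text
the job is handed in; nothing more can be done
None
```

The slider rests against the pinned stop with its pad up and the brake on, the arm is clear, and the job is handed in at about 8 s; the hand-in returned no verdict.

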